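Dispense one ferrite core and slide it into the pick-up nest

ROBOT

A 6-joint arm with a two-finger parallel gripper is mounted at the origin on a cart in front of the work surface, level with it; the furniture and walls round the work are solid. World frame = base frame: x ahead of the robot, y to its left, z up, the work surface at z = 0. Lengths are in mm, angles in rad, forces in N, time in s.
With the tool pointing down it reaches from about 300 to 875 mm from the base axis. Payload 6.4 kg.
Tool frame: the origin (TCP) lies at the very end of the fingers, on their centre line; the grasp point (between the pads) lies 19 mm behind it; z points along the fingers, x is the direction in which the jaws open and shut, and the axes are right-handed (so a half turn about z gives the same grasp; the last joint's range is limited). The gripper opens to 88 mm and grips with 3 to 60 N. Pads are 18 mm wide; open, the fingers measure 123 mm over their backs; the gripper's body (75 mm by 187 mm) begins 45 mm behind the grasp point.
Start: joints at [1.07, 0.181, 1.607, -0, 1.354, -0.206], TCP at [167.054, 550.213, 238.714] pointing down, gripper open.
Joint ranges: [-2.99, 2.99], [-0.89, 2.07], [0.3, 2.58], [-1.14, 4.28], [0, 2.63], [-3.12, 3.12]. Speed limits (rad/s): [2.57, 2.57, 3.01, 3.14, 3.14, 3.14].

INTERFACE

Orientations are given as a unit quaternion [x, y, z, w].
In Python, from cell import observe, vision, ctrl gives the robot as it stands. The module is installed in compiled form; this text tells all that it offers.
- The arm moves only by the tool servo_tool, never from a script. Its argument "increments" is a list that holds one entry, the list of rows, each a list of 5 numbers: the shift along the tool's x, y, z in mm, then the turn about the tool's z in rad, then the opening in per cent of the stroke, from 0 (shut) to 100 (fully open). In form: [[[dx, dy, dz, twist, claw], ...]]. A call has 1 to 12 rows; each row shifts and turns the pose as measured when the row begins, along the tool's axes as they then stand; what a row does not reach is not made up. A row lasts 1/10 s, in which the tool goes at most 50 mm and 8.59 degrees, less where a joint would pass 70% of its speed; a pose out of reach is approached as far as the arm can. A call is refused whole if a number of a shift passes 50 or a number of a turn 0.15, either way. A call with a gripper value outside its range is refused whole. The fingers move at their own pace and stop on an object; the grip force is fixed at half the most. Time passes only in rows, so rows that do not move let the fingers close. It gives the time, the measured TCP pose, the force and the opening at its end, in the units of the state.
- observe(): the state, without advancing time (a new reading comes with each control period).
- vision.capture(name): name is "scene" or "top"; returns (picture, depth): 400x640x3 uint8, blue, green, red; 400x640 float32, mm along the optical axis (not along the pixel's ray), 0 where there is no reading.
- vision.calibration(name): a dict with "fov_y" (degrees; the focal length in pixels is half the picture's height over the tangent of half this angle, whatever the lens; pixels are square), "cx", "cy" (the principal point, pixels), "pose" (4x4, takes a point from camera to world coordinates). Camera axes: x right, y up, looking along -z (the intrinsics and any distortion apply to the point x, -y, -z); pixel columns grow to the right and rows downward; lengths in mm; the calibration is good to about 2 mm. A picture is of the moment at which its call begins. calibration takes no time and is no camera call.
- ctrl.hand_in(): hands the job in, once; it reports no verdict.
The state is a dict: "time": time; "joints": joint angles; "dq": joint speeds; "tau": joint torques, N m; "tool_pos": TCP position; "ee_rot": TCP orientation; "wrist_force": force on the tool from outside, world axes, zero at the start; "torque": the same for the moment, N m; "finger_gap": finger opening in mm.
Only numpy, scipy, OpenCV 4.12 (cv2) and the standard library are available. Lean on these libraries where they do the work, as an engineer would, in place of code of your own. Each camera call takes 0.05 s, during which the arm holds its last target. There are 200 camera calls.

TASK

With the fingertips only, press the stack feeder's plunger knob fully in once and let it spring all the way back, so that a single ferrite core comes out of the magazine onto the deck. Then gently push that core sideways along the deck's fence until it sits fully home in the V-shaped pick-up nest. Ferrite chips easily, so do not pinch it hard, lift or ram it; the other cores stay in the magazine, the things lying around stay where they are, and at the end keep clear of everything.

Things in the scene. Friction and masses are not known exactly. Their poses are not given: they have to be found in the camera images.
- feeder: Bench stack feeder, fixed: aluminium base on rubber feet, square aluminium magazine, push plunger at one end, delivery deck at the other. Origin on the table, z up; coordinates below are in its frame, mm. -y: the way the plunger is pressed and the core comes out; +x: the way to the nest (yaw 0: -y robot's right, +x away from robot). Covered slide guide x -33 to 33, y -29 to 56, top z 46.
- plunger (a joint): Travel of the spring-return plunger along feeder -y, m: 0 = out at rest, 0.063 = against its stop (fully in: beyond 0.057). About 3 N to start, 8 N at full travel, plus 1 to 3 N by speed. Springs back by itself in about 0.5 s. Its forked blade shoves the lowest core out just as far as it travels, leaves it there and carries the stack, which drops by one core when the blade is back.
- knob_face (a point): Middle of the slightly domed push face of the plunger's black round knob (34 mm diameter, 17 long, axis along feeder y; 9.5 to 43.5 mm above the table); moves with the plunger. At rest at feeder (0, 140, 26.5) mm. The face looks along feeder +y; the table behind it is free for fingers.
- magazine (a point): Point on the magazine's axis at deck height: feeder (0, -55, 20) mm. The magazine is 52 x 52 mm outside, open on top, its walls reach z = 59 and the top core stands 3 mm higher. The gate at the foot of its -y wall (outer face y = -81) lets one core through.
- exit_spot (a point): Point on the flat deck (top z = 20 mm) where a dispensed core comes to lie (its underside centre, within 6 mm): feeder (0, -112, 20). Deck: x -47 to 115, y -149 to -81, open at its -x side so that fingers can come down beside the core. Along its -y edge runs a fence: inner face y = -137, top z = 24.
- nest (a point): Underside centre of a core fully home in the nest, touching both slanting V-stop blocks (top z = 33 mm): feeder (78, -115.5, 20). The nest is 43 wide, between the fence and a flared inner guide (face y = -94 from x = 58, flare begins x = 28, y = -85, top z = 24). Fingertips at z = 25 to 28 pass above both and still push a core's upper half. Behind the stop: barrel sensor, x 104 to 142, top z = 35.
- core_1: Lowest ferrite pot-core half in the magazine, the one that one stroke dispenses: dark grey flat disc, 40 mm diameter, 14 mm high, with a 6 mm hole in the middle of its top, about 55 g, lying flat. Origin: centre of its underside; z along the disc's axis. Starts on the deck in the magazine.
- core_2: The second core of the stack (numbered from below), same as core_1, origin at the centre of its underside. Stays in the magazine.
- core_3: The top core of the stack (numbered from below), same as core_1, origin at the centre of its underside. Stays in the magazine.
- solder_spool: Bystander on the table: blue reel of solder, 56 x 83 mm, 40 high. Origin: centre of its underside. Leave it where it is.
- loupe: Bystander on the table: black eye loupe, 38 mm across, 36 high. Origin: centre of its underside. Leave it where it is.
- tweezers: Bystander on the table: steel tweezers, 126 mm long, 11 high. Origin: centre of its underside. Leave it where it is.
- binder_clip: Bystander on the table: black binder clip, 32 x 42 mm, 17 high. Origin: centre of its underside. Leave it where it is.
- pass_stamp: Bystander on the table: black hand stamp, 24 mm across, 60 high, standing. Origin: centre of its underside. Leave it where it is.
- calliper: Bystander on the table: digital calliper, 198 mm long, 16 high, lying to the right. Origin: centre of its underside. Leave it where it is.
- side_cutters: Bystander on the table: red-handled side cutters, 104 mm long, 11 high, lying to the right. Origin: centre of its underside. Leave it where it is.
Mind the look-alikes: they are no part of the job. Leave any turquoise look-alike of the core_3 alone.

How it is judged (in metres and radians):
On the way, in this order (a step that is already met when the one before it is completed fails the run):
1. the plunger is pressed fully in (value of joint plunger above 0.057 m).
2. the plunger is back out and one core lies before the gate (value of joint plunger below 0.004 m and horizontal distance between core_1 and exit_spot below 0.02 m and z of core_2 in the frame of feeder below 0.023 m and angle between core_1's own z axis and vertical below 0.06 rad), for 0.2 s.
3. the core lies fully home in the nest (horizontal distance between core_1 and nest below 0.003 m and z of core_1 in the frame of feeder below 0.023 m and angle between core_1's own z axis and vertical below 0.06 rad), for 0.2 s.
At the end, for the whole second after the job is handed in: The dispensed core lies flat and at rest on the deck within 3 mm of its home in the nest; the plunger is back out (under 4 mm); the other two cores are in the magazine (within 6 mm of its axis) and have dropped by one core (all of step 3 and linear speed of core_1 below 0.01 m/s and value of joint plunger below 0.004 m and horizontal distance between each of core_2, core_3 and magazine below 0.006 m and z of core_2 in the frame of feeder below 0.023 m and z of core_3 in the frame of feeder below 0.038 m); the robot touches nothing.
It fails at once if the core is lifted, tipped up or knocked off the deck (z of core_1 in the frame of feeder above 0.027 m or z of core_1 in the frame of feeder below 0.014 m or angle between core_1's own z axis and vertical above 0.35 rad).
It fails at once if a second core comes out of the gate (y of core_2 in the frame of feeder below -0.065 m).
It fails at once if a core is lifted in or out of the magazine (z of core_2 in the frame of feeder above 0.042 m or z of core_3 in the frame of feeder above 0.056 m).
It fails at once if the brittle core is squeezed or rammed (over 40 N from the fingers) (contact force between the fingers and core_1 above 40 N).
It fails at once if a bystander is moved by more than 20 mm (distance of any of solder_spool, loupe, tweezers, binder_clip, pass_stamp, calliper, side_cutters from where it was at the start of the episode above 0.02 m).
It also fails if it takes over 43 s, if anything falls off the work surface, if the arm or the gripper's body presses on something with over 40 N, if the wrist force passes 120 N, or if a joint passes its speed limit or range.

## Working session

There is one attempt and no reset: what is moved stays moved. The work goes in short steps, Python scripts to look and compute and a tool call to move; the robot and the scene stay as the last step left them, time stands still between calls to the robot, and variables do not carry over. Pictures are saved under pics/ and viewed, about 8 in all and at most 12, crops included, and the job is handed in when it is done.

Besides the shell and the picture viewer there is one more tool, called after ">>>" by a JSON object that holds its "op" and its "data", one argument or row to a line. servo_tool: Moves the arm, as the interface text tells. Its arguments: {"type":"object","properties":{"increments":{"type":"array","items":{"type":"array","items":{"type":"array","items":{"type":"number"}}}}},"required":["increments"]}

```bash
mkdir -p pics
cat > h.py <<'E'
import numpy as np,cv2
from cell import observe,vision,ctrl
def cap(n):
    im,d=vision.capture(n); c=vision.calibration(n); return im,d,c
def pts(d,c):
    h,w=d.shape; f=h/2/np.tan(np.radians(c['fov_y'])/2)
    v,u=np.mgrid[:h,:w]
    P=np.stack([(u-c['cx'])/f*d,-(v-c['cy'])/f*d,-d],-1)
    T=np.array(c['pose']); return P@T[:3,:3].T+T[:3,3]
E
python3 - <<'E'
from h import *
for n in('scene','top'):
    im,d,c=cap(n); cv2.imwrite(f'pics/{n}0.png',im); print(n,c, (d>0).mean())
    P=pts(d,c); np.savez(f'{n}0.npz',im=im,P=P,d=d)
print(observe())
E
```

```text
scene {'fov_y': 44.64581181560203, 'cx': 320.37631325344506, 'cy': 204.7459990678056, 'pose': array([[ 7.32491224e-01,  4.48392748e-01, -5.12250476e-01,
        -4.15051503e+01],
       [-6.80677063e-01,  4.95242661e-01, -5.39827234e-01,
        -6.65163338e+02],
       [ 1.16336721e-02,  7.44095861e-01,  6.67971562e-01,
         8.07640676e+02],
       [ 0.00000000e+00,  0.00000000e+00,  0.00000000e+00,
         1.00000000e+00]])} 0.98534375
top {'fov_y': 51.81494158316417, 'cx': 325.7208833763288, 'cy': 197.8283086859781, 'pose': array([[-1.86629454e-02,  9.85924098e-01, -1.66148631e-01,
         3.37966112e+02],
       [-9.99614618e-01, -1.49839878e-02,  2.33687051e-02,
        -2.76830481e+01],
       [ 2.05502004e-02,  1.66520730e-01,  9.85823785e-01,
         1.19319360e+03],
       [ 0.00000000e+00,  0.00000000e+00,  0.00000000e+00,
         1.00000000e+00]])} 0.9958359375
{'time': 0.1, 'joints': array([ 1.06969932e+00,  1.81486561e-01,  1.60789456e+00,  2.33640023e-05,
        1.35381670e+00, -2.06294249e-01]), 'dq': array([ 9.13519521e-05, -8.96601505e-04, -1.41067065e-03, -8.03160439e-04,
        1.83091128e-04, -1.38723313e-03]), 'tau': array([ 1.02175203e-03, -4.34815228e+01, -3.42701018e+01,  7.04333000e-02,
        3.38221563e-02, -4.94492315e-05]), 'tool_pos': array([166.8028858 , 549.76938604, 237.89559903]), 'ee_rot': array([ 8.03291703e-01,  5.95585255e-01, -7.33723216e-04,  3.25455793e-04]), 'wrist_force': array([-0.41500067, -0.65270563, -0.37510554]), 'torque': array([ 0.02362884, -0.00652958, -0.00137082]), 'finger_gap': 87.91859556098804}
```

View pics/top0.png

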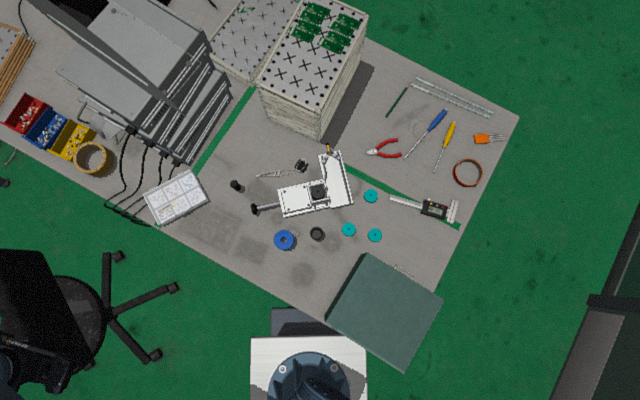

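View pics/scene0.png

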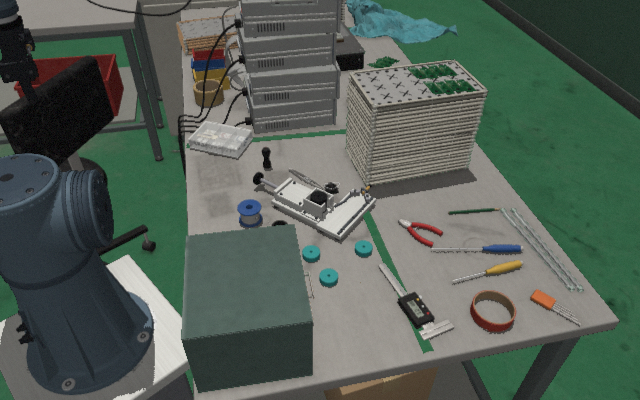

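The top view shows the feeder at about (250–355, 145–220): knob at about (254,209), magazine at (318,190), nest end at (332,155). Bystanders surround it, and the turquoise look-alikes are at (348–375, 195–235). Next I zoom in and check the depth.

Run:
```python
from h import *
im,d,c=cap('top'); c0=im[130:260,220:380]
cv2.imwrite('pics/topz.png',cv2.resize(c0,None,fx=5,fy=4.6*5/4.6,interpolation=cv2.INTER_CUBIC)[:600])
D=np.load('top0.npz');P=D['P'];S=np.load('scene0.npz')
for n,(u,v) in dict(knob=(254,209),mag=(318,190),guide=(297,197),deck=(338,170),table=(300,250)).items(): print(n,P[v,u].round(1))
def fit(P,im,name):
    hsv=cv2.cvtColor(im,cv2.COLOR_BGR2HSV)
    box=(P[...,0]>250)&(P[...,0]<700)&(P[...,1]>-200)&(P[...,1]<300)
    for lo,hi in((13,27),(38,52),(53,66)):
        m=box&(P[...,2]>lo)&(P[...,2]<hi)&(im.min(-1)>150)
        nn,l,s,ce=cv2.connectedComponentsWithStats(m.astype(np.uint8))
        for i in range(1,nn):
            if s[i,4]>60:
                q=P[l==i][:,:2].astype(np.float32); r=cv2.minAreaRect(q); print(name,lo,s[i],np.median(P[l==i][:,2]).round(1),np.round(r[0],1),np.round(r[1],1),round(r[2],2))
fit(P,D['im'],'top');fit(S['P'],S['im'],'scene')
```

```text
knob [503.3 147.6  40.9]
mag [551.3 -33.3  61.1]
guide [535.6  26.4  41.7]
deck [618.2 -93.1  18.1]
table [387.9  20.6   5.8]
top 13 [338 150  15  53  79] 20.2 [ 600.6 -113.2] [160.2   5.4] 12.73
top 13 [277 153  72  56 995] 20.9 [576.9 -10.4] [160.7 192.7] 12.65
top 13 [283 206  32  11  83] 20.8 [496.6  24. ] [ 9.7 91. ] 14.05
top 38 [278 185  33  28 529] 41.0 [533.   34.9] [65.3 84.6] 12.27
top 53 [307 181  22  22  83] 59.8 [547.3 -31.6] [51.7 51.6] 12.6
scene 13 [ 272  193  104   44 1054] 20.5 [578.7 -20.2] [161.  204.6] 12.31
scene 38 [274 177  18  15  65] 46.0 [526.1  68.3] [63.2 11.2] 10.46
scene 38 [278 181  34  25 364] 40.0 [534.4  26.9] [65.  73.1] 13.66
```

View pics/topz.png

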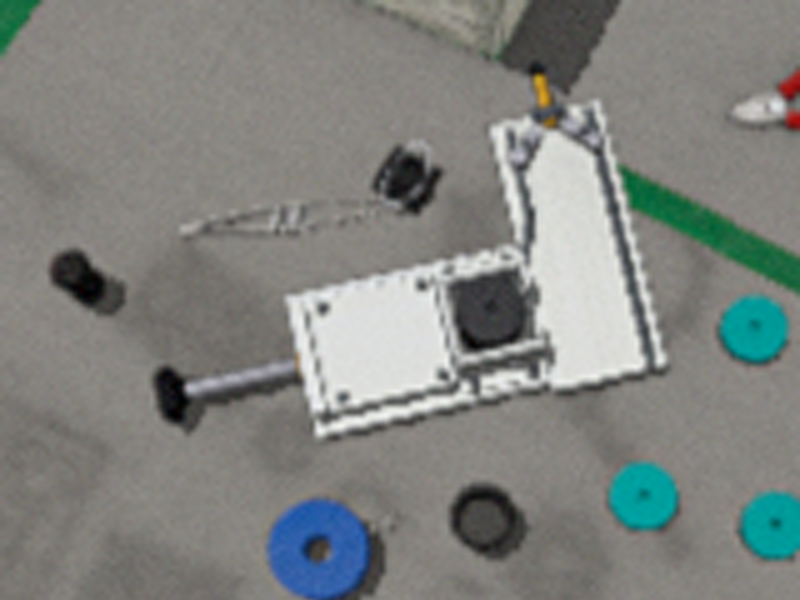

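Run:
```python
from h import *
P=np.concatenate([np.load(f'{n}0.npz')['P'][np.load(f'{n}0.npz')['d']>0] for n in('top','scene')])
o=np.array([535.5,22]);a=np.radians(12.5);X=np.array([np.cos(a),np.sin(a)]);Y=np.array([-X[1],X[0]])
f=np.c_[(P[:,:2]-o)@X,(P[:,:2]-o)@Y,P[:,2]]
def near(p,r):
    m=(np.abs(f[:,0]-p[0])<r[0])&(np.abs(f[:,1]-p[1])<r[1]); return f[m]
print('press',np.sort(near((0,165),(100,45))[:,2])[-5:].round())
for y in(172,86): 
  q=near((0,y),(110,110));q=q[q[:,2]>50];print(y,len(q),q[:8].round())
q=near((20,-115),(230,150));q=q[(q[:,2]>70)];print('nest',len(q),q.min(0).round() if len(q) else'')
q=q[np.argsort(q[:,0])];print(q[:5].round())
A=np.array([167,550]);B=np.array([498,190])
for t in np.linspace(0,1,6):
    c=A+(B-A)*t;m=np.hypot(*(P[:,:2]-c).T)<130;z=P[m][:,2];z=z[z>20];print(c.round(),np.sort(z)[-3:].round())
# knob/stamp: dark points
for n in('top','scene'):
    D=np.load(n+'0.npz');im=D['im'];Q=D['P'];g=np.c_[((Q[...,:2]-o)@X).ravel(),((Q[...,:2]-o)@Y).ravel(),Q[...,2].ravel()]
    m=(im.max(-1).ravel()<70)&(abs(g[:,0])<40)&(g[:,1]>100)&(g[:,1]<170)&(g[:,2]>8);print(n,'knob',m.sum(),g[m].min(0).round(1),g[m].max(0).round(1),g[m].mean(0).round(1))
    m=(im.max(-1).ravel()<70)&(g[:,1]>120)&(g[:,1]<280)&(g[:,0]>25)&(g[:,0]<200)&(g[:,2]>15);print(n,'stamp',m.sum(),np.median(g[m],0).round(1),g[m].max(0).round(1))
    if n=='top':
        T=vision.calibration(n)
    e=np.array([505.2,158.7,26.5,1]);c=vision.calibration(n);p=np.linalg.inv(c['pose'])@e;ff=200/np.tan(np.radians(c['fov_y'])/2);print('px',c['cx']-ff*p[0]/p[2],c['cy']+ff*p[1]/p[2])
```

```text
press [63. 63. 63. 63. 63.]
172 100 [[ 87. 170.  60.]
 [ 87. 168.  59.]
 [ 85. 164.  63.]
 [ 86. 162.  57.]
 [ 87. 160.  51.]
 [ 85. 174.  58.]
 [ 84. 171.  61.]
 [ 83. 168.  62.]]
86 103 [[ 87. 170.  60.]
 [ 87. 168.  59.]
 [ 85. 164.  63.]
 [ 86. 162.  57.]
 [ 87. 160.  51.]
 [ 85. 174.  58.]
 [ 84. 171.  61.]
 [ 83. 168.  62.]]
nest 7462 [-210. -178.   70.]
[[-210. -147.  170.]
 [-210. -119.  162.]
 [-210. -145.  171.]
 [-210. -128.  172.]
 [-210. -138.  174.]]
[167. 550.] [564. 565. 566.]
[233. 478.] [565. 565. 566.]
[299. 406.] [542. 542. 544.]
[366. 334.] [34. 35. 35.]
[432. 262.] [43. 45. 46.]
[498. 190.] [63. 63. 63.]
top knob 53 [-14.9 122.1  27.1] [ 13.5 137.7  47.4] [ -2.1 129.6  39. ]
top stamp 545 [188.8 266.9 272.2] [200.  280.  617.2]
px 250.84756759563356 209.1225631739737
scene knob 89 [-16.4 117.6  12.6] [ 15.2 132.   46.6] [ -5.1 124.6  33. ]
scene stamp 165 [ 77.9 165.5  53.4] [199.8 271.2 328.6]
px 254.1775424996167 176.64837444421042
```

>>> {"op": "servo_tool", "data": {
  "increments": [
    [[0,0,0,0.15,0],[0,0,0,0.15,0],[0,0,0,0.15,0],[0,0,0,0.15,0],[0,0,0,0.15,0],[0,0,0,0.15,0],[0,0,0,0.15,0]]
  ]
}}

```text
time: 0.85
tool_pos: [166.0, 548.3, 235.2]
ee_rot: [0.994, 0.11, -0.002, 0.003]
wrist_force: [-0.5, -0.2, 0.4]
finger_gap: 34.4
```

```bash
cat >> h.py <<'E'
o=np.array([535.5,22]);a=np.radians(12.5);X=np.array([np.cos(a),np.sin(a)]);Y=np.array([-X[1],X[0]])
def fe(p): p=np.asarray(p);return np.r_[(p[:2]-o)@X,(p[:2]-o)@Y,p[2:]]
def st(goal=None):
    from scipy.spatial.transform import Rotation as R
    s=observe();r=R.from_quat(s['ee_rot']).as_matrix();yaw=np.arctan2(r[1,0],r[0,0])
    print('t',round(s['time'],2),'feeder',fe(s['tool_pos']).round(1),'twist needed',round(yaw-a,3),'tilt',r[:,2].round(3),'gap',round(s['finger_gap'],1),'F',s['wrist_force'].round(1),'j',s['joints'].round(2))
    if goal is not None:
        g=np.r_[o+goal[0]*X+goal[1]*Y,goal[2]];print('tool shift',(r.T@(g-s['tool_pos'])).round(1))
E
python3 - <<'E'
from h import *
st((0,172,120))
P=np.concatenate([np.load(f'{n}0.npz')['P'][np.load(f'{n}0.npz')['d']>0] for n in('top','scene')])
f=np.c_[(P[:,:2]-o)@X,(P[:,:2]-o)@Y,P[:,2]]
q=f[(f[:,2]>70)&(abs(f[:,1]+115)<110)]
for lo,hi in((-300,-50),(30,300)):
    k=q[(q[:,0]>lo)&(q[:,0]<hi)]; print(lo,k.min(0).round(),k.max(0).round(), k[np.argsort(abs(k[:,0]))][:4].round())
E
```

```text
t 0.85 feeder [-246.9  593.8  235.2] twist needed 0.002 tilt [-0.003 -0.006 -1.   ] gap 34.4 F [-0.5 -0.2  0.4] j [1.07 0.18 1.61 0.   1.35 0.85]
tool shift [246.7 421.6 116.2]
-300 [-300. -225.   70.] [-195.  -28.  178.] [[-195. -134.  129.]
 [-195. -134.  155.]
 [-196. -133.   92.]
 [-196. -134.  173.]]
30 [ 156. -220.   70.] [300.  -5. 245.] [[ 156. -101.  225.]
 [ 156. -100.  238.]
 [ 156. -100.  122.]
 [ 157.  -97.   84.]]
```

>>> {"op": "servo_tool", "data": {
  "increments": [
    [[24,41,8,0,0],[24,41,8,0,0],[24,41,8,0,0],[24,41,8,0,0],[24,41,8,0,0],[24,41,8,0,0],[24,41,8,0,0],[24,41,8,0,0],[24,41,8,0,0],[20,30,8,0,0],[0,0,0,0,0]]
  ]
}}

```text
time: 1.95
tool_pos: [491.0, 196.8, 151.6]
ee_rot: [0.994, 0.109, -0.002, 0.002]
wrist_force: [0.0, 1.0, -0.0]
finger_gap: 0.5
```

```bash
python3 -c "
from h import *
st((0,172,60))"
```

```text
t 1.95 feeder [ -5.6 180.3 151.6] twist needed 0.001 tilt [-0.003 -0.004 -1.   ] gap 0.5 F [ 0.  1. -0.] j [ 0.16  0.18  1.8  -0.    1.17 -0.06]
tool shift [ 5.9  8.  91.6]
```

>>> {"op": "servo_tool", "data": {
  "increments": [
    [[5.6,0,40,0,0],[0,0,40,0,0],[0,0,30,0,0],[0,0,22,0,0],[0,0,0,0,0]]
  ]
}}

```text
time: 2.45
tool_pos: [496.3, 199.0, 16.7]
ee_rot: [0.994, 0.108, -0.001, 0.001]
wrist_force: [-0.6, -0.3, -0.2]
finger_gap: 0.5
```

Run:
```python
from h import *
st((0,150,17))
a1=cap('top')[0][150:250,200:333];b=cap('scene')[0][140:240,220:353]
cv2.imwrite('pics/pre.png',np.vstack([cv2.resize(i,None,fx=3,fy=3,interpolation=cv2.INTER_CUBIC) for i in(a1,b)]))
```

```text
t 2.45 feeder [1.000e-01 1.813e+02 1.670e+01] twist needed -0.002 tilt [-0.001 -0.002 -1.   ] gap 0.5 F [-0.6 -0.3 -0.2] j [ 0.16  0.41  1.84 -0.    0.9  -0.05]
tool shift [-0.  31.3 -0.3]
```

View pics/pre.png

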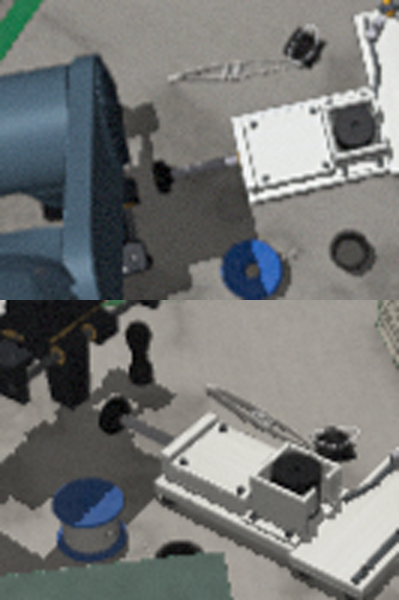

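The fingers (scene crop, about (70,380)) stand behind the knob at (115,415) and in line with it. Next is the approach.

>>> {"op": "servo_tool", "data": {
  "increments": [
    [[0,15,0,0,0],[0,10,0,0,0],[0,6,0,0,0],[0,6,0,0,0],[0,6,0,0,0],[0,6,0,0,0],[0,6,0,0,0]]
  ]
}}

```text
time: 3.25
tool_pos: [513.9, 145.0, 25.3]
ee_rot: [0.994, 0.108, 0.006, -0.002]
wrist_force: [0.1, 7.0, -2.1]
finger_gap: 0.5
```

```bash
python3 -c "
from h import *
st((0,86,17))"
```

```text
t 3.25 feeder [  5.5 124.8  25.3] twist needed -0.003 tilt [ 0.012  0.005 -1.   ] gap 0.5 F [ 0.1  7.  -2.1] j [ 0.05  0.38  1.85  0.01  0.9  -0.17]
tool shift [-5.5 38.8  8.2]
```

>>> {"op": "servo_tool", "data": {
  "increments": [
    [[-2,6,3,0,0],[-2,6,3,0,0],[-2,6,3,0,0]]
  ]
}}

```text
time: 3.55
tool_pos: [513.9, 127.5, 18.1]
ee_rot: [0.994, 0.107, 0.009, -0.004]
wrist_force: [-0.6, 7.4, 1.7]
finger_gap: 0.1
```

```bash
python3 -c "
from h import *
st((0,86,17))"
```

```text
t 3.55 feeder [  1.8 107.7  18.1] twist needed -0.005 tilt [ 0.016  0.01  -1.   ] gap 0.1 F [-0.6  7.4  1.7] j [ 0.01  0.38  1.87  0.01  0.87 -0.21]
tool shift [-1.7 21.7  1. ]
```

>>> {"op": "servo_tool", "data": {
  "increments": [
    [[-1.5,6,1.2,0,0],[-1.5,6,1.2,0,0],[-1.5,6,1.2,0,0]]
  ]
}}

```text
time: 3.85
tool_pos: [516.2, 111.1, 16.7]
ee_rot: [0.994, 0.106, 0.012, -0.007]
wrist_force: [0.1, 9.4, 3.8]
finger_gap: 0.2
```

```bash
python3 -c "
from h import *
st((0,86,17))"
```

```text
t 3.85 feeder [ 0.5 91.1 16.7] twist needed -0.006 tilt [ 0.023  0.016 -1.   ] gap 0.2 F [0.1 9.4 3.8] j [-0.02  0.38  1.88  0.02  0.86 -0.25]
tool shift [-0.4  5.1 -0.3]
```

>>> {"op": "servo_tool", "data": {
  "increments": [
    [[-1,4,0.5,0,0],[-1,4,0.5,0,0]]
  ]
}}

```text
time: 4.05
tool_pos: [517.6, 104.5, 16.9]
ee_rot: [0.994, 0.105, 0.014, -0.009]
wrist_force: [0.1, 24.6, 1.6]
finger_gap: 0.4
```

```bash
python3 -c "
from h import *
st((0,86,17))"
```

```text
t 4.05 feeder [ 0.4 84.4 16.9] twist needed -0.008 tilt [ 0.027  0.021 -0.999] gap 0.4 F [ 0.1 24.6  1.6] j [-0.04  0.38  1.88  0.03  0.86 -0.27]
tool shift [-0.4 -1.5 -0.1]
```

The force rose from 9 N to 25 N with the fingers at the expected depth, so the plunger is on its stop. I'll retreat.

>>> {"op": "servo_tool", "data": {
  "increments": [
    [[0,-12,0,0,0],[0,-12,0,0,0],[0,-12,0,0,0],[0,-12,0,0,0],[0,-12,0,0,0],[0,-12,0,0,0],[0,-12,0,0,0],[0,-15,0,0,0],[0,-15,0,0,0],[0,0,-40,0,0],[0,0,-40,0,0],[0,0,-30,0,0]]
  ]
}}

```text
time: 5.25
tool_pos: [484.9, 222.6, 126.7]
ee_rot: [0.994, 0.106, 0.009, -0.007]
wrist_force: [0.5, 0.2, -0.4]
finger_gap: 0.6
```

Run:
```python
from h import *
st((-60,-114,130))
a1=cap('top')[0][140:240,235:368];b=cap('scene')[0][150:250,240:373]
cv2.imwrite('pics/post.png',np.vstack([cv2.resize(i,None,fx=3,fy=3,interpolation=cv2.INTER_CUBIC) for i in(a1,b)]))
```

```text
t 5.25 feeder [ -6.  206.8 126.7] twist needed -0.005 tilt [ 0.017  0.017 -1.   ] gap 0.6 F [ 0.5  0.2 -0.4] j [ 0.2   0.21  1.82  0.01  1.09 -0.02]
tool shift [-52.2 321.   -8.5]
```

View pics/post.png

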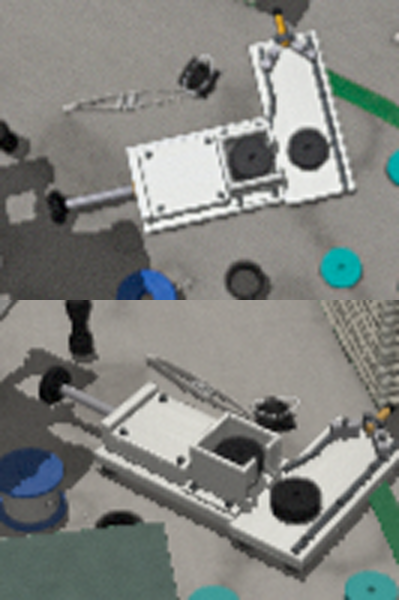

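One core (top crop (307,149), scene crop (296,500)) now lies before the gate. The knob is out again and the stack sits lower in the magazine. Next I measure the core and move over.

```bash
cat > core.py <<'E'
from h import *
def core():
    for n in('top','scene'):
        im,d,c=cap(n);P=pts(d,c);f=np.stack([(P[...,:2]-o)@X,(P[...,:2]-o)@Y],-1)
        m=(im.max(-1)<95)&(f[...,0]>-35)&(f[...,0]<104)&(f[...,1]<-88)&(f[...,1]>-137)&(P[...,2]>28)&(P[...,2]<40)
        nn,l,s,ce=cv2.connectedComponentsWithStats(m.astype(np.uint8))
        if nn<2: print(n,'none');continue
        i=1+np.argmax(s[1:,4]);q=P[l==i]
        ct=max(cv2.findContours((l==i).astype(np.uint8),0,1)[0],key=len)
        (u,v),w,_=cv2.fitEllipse(ct)
        ff=200/np.tan(np.radians(c['fov_y'])/2);T=np.array(c['pose']);r=T[:3,:3]@[(u-c['cx'])/ff,-(v-c['cy'])/ff,-1]
        p=T[:3,3]+r*(34-T[2,3])/r[2]
        print(n,s[i],'depth z',np.median(q[:,2]).round(1),'feeder ray',fe(p).round(1),'depth mid',((f[l==i].min(0)+f[l==i].max(0))/2).round(1),'px',round(u,1),round(v,1))
E
python3 -c "from core import *;core()"
```

```text
top [331 183  13  13 124] depth z 34.6 feeder ray [  -2.  -112.5   34. ] depth mid [  -1.7 -112.2] px 337.1 189.2
scene [330 209  17  13 168] depth z 34.0 feeder ray [  -3.7 -118.1   34. ] depth mid [  -2.3 -115.8] px 338.0 215.2
```

>>> {"op": "servo_tool", "data": {
  "increments": [
    [[-8,45,0,0,0],[-8,45,0,0,0],[-8,45,0,0,0],[-8,45,0,0,0],[-8,45,0,0,0],[-8,45,0,0,0],[-6,35,0,0,0],[0,0,0,0,0]]
  ]
}}

```text
time: 6.25
tool_pos: [489.9, -93.9, 106.9]
ee_rot: [0.994, 0.109, 0.001, -0.011]
wrist_force: [-0.0, 0.1, -0.2]
finger_gap: 0.6
```

```bash
python3 -c "
from h import *
st((-60,-114,40))"
```

```text
t 6.25 feeder [ -69.6 -103.3  106.9] twist needed -0.0 tilt [-0.001  0.021 -1.   ] gap 0.6 F [-0.   0.1 -0.2] j [-0.44  0.18  1.9   0.02  1.07 -0.67]
tool shift [ 9.4 12.1 66.7]
```

>>> {"op": "servo_tool", "data": {
  "increments": [
    [[2,11,20,0,0],[0,1,30,0,0],[0,0.5,20,0,0],[0,0,7,0,0],[0,0,0,0,0]]
  ]
}}

```text
time: 6.75
tool_pos: [490.0, -100.5, 21.1]
ee_rot: [0.994, 0.107, -0.004, -0.014]
wrist_force: [-0.2, -0.2, 0.3]
finger_gap: 0.3
```

```bash
python3 -c "
from h import *
st((-42,-114.5,26.5))"
```

```text
t 6.75 feeder [ -70.9 -109.7   21.1] twist needed -0.004 tilt [-0.011  0.027 -1.   ] gap 0.3 F [-0.2 -0.2  0.3] j [-0.45  0.35  1.91  0.02  0.9  -0.68]
tool shift [28.9  4.5 -5.7]
```

>>> {"op": "servo_tool", "data": {
  "increments": [
    [[0,4,-5.5,0,0],[0,0,0,0,0],[8,0,0,0,0],[8,0,0,0,0],[4,0,0,0,0],[0,0,0,0,0]]
  ]
}}

```text
time: 7.35
tool_pos: [514.9, -99.7, 30.4]
ee_rot: [0.994, 0.108, -0.001, -0.013]
wrist_force: [0.3, 0.3, 0.5]
finger_gap: 0.3
```

```bash
python3 -c "
from h import *
st((-42,-114.5,26.5))"
```

```text
t 7.35 feeder [ -46.4 -114.4   30.4] twist needed -0.002 tilt [-0.005  0.025 -1.   ] gap 0.3 F [0.3 0.3 0.5] j [-0.43  0.37  1.86  0.03  0.93 -0.66]
tool shift [4.4 0.2 3.9]
```

>>> {"op": "servo_tool", "data": {
  "increments": [
    [[0,0,3.5,0,0],[4,0,0.3,0,0],[5,0,0.3,0,0],[5,0,0.3,0,0],[5,0,0.3,0,0]]
  ]
}}

```text
time: 7.85
tool_pos: [534.1, -95.1, 25.0]
ee_rot: [0.994, 0.108, -0.002, -0.013]
wrist_force: [0.0, 0.2, 0.2]
finger_gap: 0.5
```

```bash
python3 -c "
from h import *
st((40.5,-115,26.5))"
```

```text
t 7.85 feeder [ -26.7 -114.    25. ] twist needed -0.003 tilt [-0.006  0.025 -1.   ] gap 0.5 F [0.  0.2 0.2] j [-0.41  0.41  1.81  0.03  0.94 -0.64]
tool shift [67.2  0.7 -1.6]
```

>>> {"op": "servo_tool", "data": {
  "increments": [
    [[5,0,-1.2,0,0],[5,0,-0.3,0,0],[5,0,0,0,0],[5,0,0,0,0],[0,0,0,0,0]]
  ]
}}

```text
time: 8.35
tool_pos: [556.4, -90.4, 26.6]
ee_rot: [0.994, 0.108, -0.002, -0.013]
wrist_force: [0.1, -0.2, -0.0]
finger_gap: 0.6
```

Run:
```python
from core import *
st((40.5,-115,26.5));core()
a1=cap('top')[0][140:240,270:403];b=cap('scene')[0][150:250,260:393]
cv2.imwrite('pics/push.png',np.vstack([cv2.resize(i,None,fx=3,fy=3,interpolation=cv2.INTER_CUBIC) for i in(a1,b)]))
```

```text
t 8.35 feeder [  -3.9 -114.2   26.6] twist needed -0.002 tilt [-0.006  0.025 -1.   ] gap 0.6 F [ 0.1 -0.2 -0. ] j [-0.38  0.44  1.75  0.03  0.96 -0.61]
tool shift [44.4  0.7  0.1]
top none
scene [333 203  22  18 113] depth z 34.7 feeder ray [  14.6 -123.2   34. ] depth mid [  15.6 -124.5] px 344.1 211.7
```

View pics/push.png

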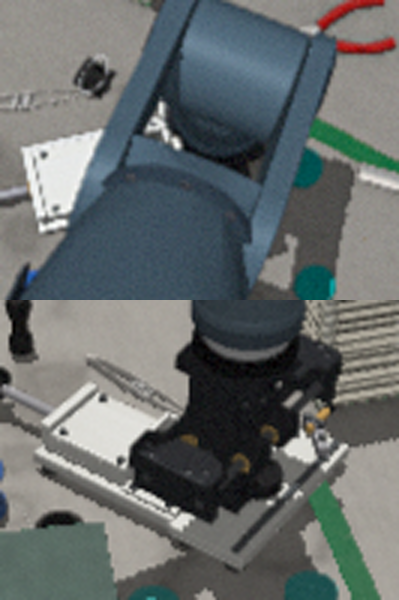

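The core is still ahead of the fingers, next to the fence (scene crop (265,480)). I'll carry on gently.

>>> {"op": "servo_tool", "data": {
  "increments": [
    [[5,0.3,0,0,0],[5,0.2,0,0,0],[5,0.2,0,0,0],[5,0,0,0,0],[5,0,0,0,0],[4,0,0,0,0],[0,0,0,0,0]]
  ]
}}

```text
time: 9.25
tool_pos: [586.3, -84.5, 26.3]
ee_rot: [0.994, 0.107, -0.002, -0.013]
wrist_force: [-0.8, -0.2, 0.1]
finger_gap: 0.4
```

```bash
python3 -c "
from h import *
st((40.5,-115,26.5))"
```

```text
t 9.25 feeder [  26.5 -114.9   26.3] twist needed -0.003 tilt [-0.007  0.025 -1.   ] gap 0.4 F [-0.8 -0.2  0.1] j [-0.35  0.49  1.68  0.03  0.99 -0.58]
tool shift [14.   0.  -0.2]
```

>>> {"op": "servo_tool", "data": {
  "increments": [
    [[3,0,0,0,0],[3,0,0,0,0],[3,0,0,0,0],[2,0,0,0,0]]
  ]
}}

```text
time: 9.65
tool_pos: [597.4, -81.9, 26.1]
ee_rot: [0.994, 0.107, -0.002, -0.013]
wrist_force: [0.3, -0.2, 0.7]
finger_gap: 0.7
```

```bash
python3 -c "
from core import *
st((40.5,-115,26.5));core()"
```

```text
t 9.65 feeder [  37.9 -114.8   26.1] twist needed -0.003 tilt [-0.008  0.025 -1.   ] gap 0.7 F [ 0.3 -0.2  0.7] j [-0.34  0.51  1.65  0.03  1.   -0.57]
tool shift [ 2.6  0.2 -0.4]
top none
scene [344 193  24  18 112] depth z 33.9 feeder ray [  62.3 -126.4   34. ] depth mid [  63.7 -126. ] px 355.9 201.2
```

>>> {"op": "servo_tool", "data": {
  "increments": [
    [[2,0,0,0,0],[2,0,0,0,0]]
  ]
}}

```text
time: 9.95
tool_pos: [601.2, -81.0, 26.0]
ee_rot: [0.994, 0.107, -0.003, -0.013]
wrist_force: [-1.6, -0.1, -0.3]
finger_gap: 0.4
```

```bash
python3 -c "
from h import *
st((40.5,-115,26.5))"
```

```text
t 9.95 feeder [  41.8 -114.8   26. ] twist needed -0.003 tilt [-0.008  0.025 -1.   ] gap 0.4 F [-1.6 -0.1 -0.3] j [-0.34  0.52  1.64  0.03  1.   -0.57]
tool shift [-1.3  0.2 -0.5]
```

>>> {"op": "servo_tool", "data": {
  "increments": [
    [[1.5,0,0,0,0],[1,0,0,0,0]]
  ]
}}

```text
time: 10.15
tool_pos: [602.6, -80.7, 25.8]
ee_rot: [0.994, 0.108, -0.004, -0.013]
wrist_force: [-7.0, -1.1, 5.3]
finger_gap: 1.0
```

The force is now 7 N at about the expected depth, so I back off and look.

>>> {"op": "servo_tool", "data": {
  "increments": [
    [[-3,0,0,0,0],[-8,0,0,0,0],[-20,0,0,0,0],[-30,0,-10,0,0],[-40,0,-30,0,0],[-30,0,-40,0,0],[0,-40,-40,0,0],[0,-50,0,0,0],[0,-50,0,0,0],[0,-50,0,0,0],[0,-50,0,0,0],[0,-50,0,0,0]]
  ]
}}

```text
time: 11.35
tool_pos: [410.9, 165.2, 154.2]
ee_rot: [0.995, 0.1, 0.003, -0.013]
wrist_force: [1.0, 0.2, 0.8]
finger_gap: 0.5
```

Run:
```python
from core import *
st();core()
a1=cap('top')[0][140:240,235:368];b=cap('scene')[0][150:250,250:383]
cv2.imwrite('pics/fin.png',np.vstack([cv2.resize(i,None,fx=3,fy=3,interpolation=cv2.INTER_CUBIC) for i in(a1,b)]))
```

```text
t 11.35 feeder [-90.7 166.8 154.2] twist needed -0.018 tilt [ 0.004  0.026 -1.   ] gap 0.5 F [1.  0.2 0.8] j [ 0.09 -0.03  2.02  0.03  1.15 -0.12]
top [325 157  14  14 138] depth z 34.8 feeder ray [  76.6 -115.6   34. ] depth mid [  75.4 -115.8] px 331.6 163.0
scene [349 190  16  15 160] depth z 34.3 feeder ray [  75.6 -119.3   34. ] depth mid [  77.8 -115. ] px 356.3 197.1
```

View pics/fin.png

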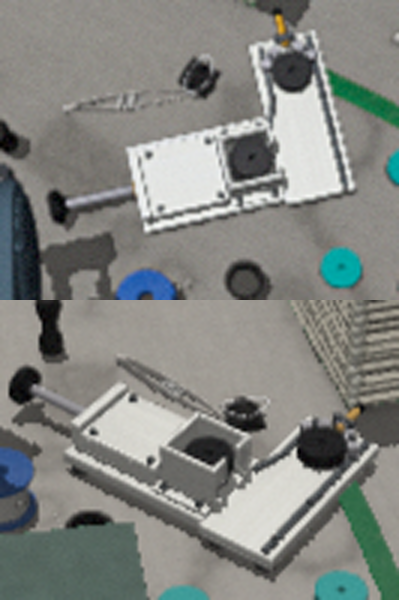

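```bash
python3 -c "
from h import *
print(ctrl.hand_in());st()"
```

```text
the job is handed in; nothing more can be done
None
the job is handed in; nothing more can be done
```

I pressed the plunger knob fully in once and let it spring back. I then pushed the dispensed core along the fence into the nest, backed off and handed the job in at about 11.4 s. No verdict was reported.

- **Plunger stroke:** the force rose from about 9 N to 25 N with the fingers at the expected depth, so the knob was on its stop. Afterwards the pictures show it out again, with one core before the gate and the stack lower in the magazine.
- **Core in the nest:** the push ended at about 7 N against the V-stop. The last pictures show the core lying flat between the stop blocks. Its measured positions (feeder frame, mm, nest at 78, -115.5) were:

| Camera | From the picture | From depth |
|---|---|---|
| top | (76.6, -115.6) | (75.4, -115.8) |
| scene | (75.6, -119.3) | (77.8, -115.0) |

- **Disagreement:** these readings differ by 2 to 4 mm, so the pictures alone do not prove the 3 mm tolerance. The scene picture gave a similar y offset before the push. I relied on the force at the stop and on the nest leaving the core only about 1.5 mm of sideways play.
- **Surroundings:** the nearby bystanders in the last view look unmoved, judged by eye only. The gripper was about 150 mm up and clear of everything. The tool drifted a few mm in height and sideways during the press and was corrected.

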